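# Set up a spindle and its bracket for microscope inspection

### The arm

A 7-joint arm with a two-finger parallel gripper is mounted at the origin on the work surface. World frame = base frame: x ahead of the robot, y to its left, z up, the work surface at z = 0. Lengths are in mm, angles in rad, forces in N, time in s.
With the tool pointing down it reaches from about 400 to 900 mm from the base axis. Payload 5.6 kg.
Tool frame: the origin (TCP) lies midway between the tips of the shut fingers; the grasp point (between the pads) lies 19 mm behind it; x points along the fingers, y is the direction in which the jaws open and shut, and the axes are right-handed (so a half turn about x gives the same grasp; the last joint's range is limited). The gripper opens to 92 mm and grips with 3 to 60 N. Pads are 20 mm wide; open, the fingers measure 128 mm over their backs; the gripper's body (75 mm by 189 mm) begins 69 mm behind the grasp point.
Start: joints at [-0.043, 0.468, -0.012, 1.603, 0.006, 1.071, -0.056], TCP at [650.007, -0.044, 214.592] pointing down, gripper open.
Joint ranges: [-2.53, 2.53], [-0.31, 2.02], [-1.57, 1.55], [0.28, 2.44], [-1.29, 4.43], [0.15, 1.84], [-2.92, 2.92]. Speed limits (rad/s): [2.57, 2.57, 3.14, 3.14, 3.14, 3.14, 3.14].

### API

Orientations are given as a rotation vector (axis times angle).
In Python, from cell import robot, grip, kin, viewer gives the robot as it stands. Calls block until the motion is done:
- robot.movep(position, orientation): joint-space move of the TCP to a pose.
- robot.servo_line(position, feed=150, rotation=None): straight line of the TCP; rotation=None keeps the orientation; feed is the mean speed in mm/s.
- robot.goto_joints(angles): joint-space move.
- grip(opening, newtons=None): opening from 0.0 (shut) to 1.0 (fully open); newtons is the grip in N (None keeps the last); returns when the fingers have stopped.
- robot.hold(seconds).
- kin.ik(position, orientation): joint angles nearest the present ones, or None.
- robot.observe(): the state.
- viewer.read_camera(name): name is "scene" or "side" or "wrist"; returns the picture (384x512x3 uint8, red, green, blue); there is no depth.
- viewer.camera_info(name): a dict with "camera_matrix" (3x3 intrinsics, pixels), "k1" (the pictures are not rectified: a ray, as slopes to the right and down, at radius r is drawn at 1 + k1 r^2 times it, then the intrinsics apply), "R" (3x3) and "t" (3): a world point X has camera coordinates R X + t. Camera axes: x right, y down, z forward; pixel columns grow to the right and rows downward; lengths in mm; the calibration is good to about 2 mm. A picture is of the moment at which its call begins: read the wrist's pose just before it. camera_info takes no time and is no camera call; for the wrist camera it gives the pose at the moment of the call.
A pose or a line that the arm cannot do raises robot.IKError and nothing moves.
- robot.job_done(): hands the job in, once; it reports no verdict.
Trained networks look in the newest picture that a camera, given by its name, has taken for a name from the list of things; names that differ only in an ending like _2 or _b are one class to them, and where a whole thing is asked for, a point or a joint stands for the part that bears it (a point fixed in the world has none). Each returns a list of dicts, best first, with "confidence" (0 to 1); they miss things now and then, are a little off and sometimes report something else, mostly with a low value. They report only what shows in the picture. A call takes as long as a camera call. They do not tell look-alikes from the thing itself.
- viewer.silhouettes(name, camera): "mask" (384x512 bool, what is visible of it).
- viewer.pinpoint(name, camera): "at" ([x, y, z] in mm, in the coordinates of the camera as it stood for that picture, good to about 4 mm: a listed point, or the origin of a listed thing).
The state is a dict: "t": time; "joints": joint angles; "joint_velocities": joint speeds; "joint_torque": joint torques, N m; "tcp_pos": TCP position; "tcp_rot": TCP orientation; "contact_force": force on the tool from outside, world axes, zero at the start; "wrist_torque": the same for the moment, N m; "grip_width": opening from 0.0 (shut) to 1.0 (fully open).
Only numpy, scipy, OpenCV 4.12 (cv2) and the standard library are available. Lean on these libraries where they do the work, as an engineer would, in place of code of your own. Each camera call takes 0.05 s, during which the arm holds its last target.

### The job

Set the parts up for inspection: stand the loose V-block on the steel plate to the right of the clamped one, in line with it so that their Vs run on from one another, leaving a gap of about 66 mm; lay the white tile flat and square on the plate midway between the two blocks, then lay the spindle over it with its round ends down in both Vs and its square middle hanging centred in the gap. Lay the aluminium bracket fully home in the nest whose cut-out has its own L outline. Leave the black eyepiece and the small jar where they stand.

Things in the scene. Friction and masses are not known exactly. Their poses are not given: they have to be found in the camera images.
- vfix_center (a point): Clamped steel V-block, fixed, 46 (x) x 30 (y) x 40 mm, on the dark steel plate (260 x 150 x 15 mm). Point: its centre, 20 mm above the plate's top. The 90 degree V opens upward, 28 mm wide, along y. Right of it is -y: the loose block's centre belongs about 96 mm that way (gap 66 mm); the plate reaches on beyond. A spindle end seated in the V has its axis 16 mm above this point.
- vloose_center (a point): Loose V-block, the clamped one's twin: steel, 46 (x) x 30 (y) x 40 mm, about 0.4 kg, standing upright on the table. Point: its centre, 20 mm up. The V runs along y and opens upward; it may be turned end for end. Grip it across its 46 mm width (along x), below the V.
- tile_center (a point): White ceramic background tile, 36 (x) x 44 (y) x 10 mm, lying flat on the table. Point: its centre, 5 mm up. Between the blocks its 44 mm side runs along the Vs (its y along the clamped block's y, either way round). Grip it across the 36 mm side.
- spindle_center (a point): Steel spindle, 132 mm long (x), about 0.23 kg: square middle 20 x 20 mm, 44 mm long, and at each end a round journal, 14 mm diameter, 44 mm long. It lies on a flat of the square middle. Point: its centre, 10 mm above the table. Grip the square middle across y. It may be turned end for end.
- bracket_web (a point): Aluminium bracket. Foot: L-shaped plate 8 mm thick, long leg 60 (x) x 22 mm (y), short leg 22 mm wide at the +x end, reaching 34 mm from the long leg's centre line to +y. An upright web, 10 mm thick (y), 44 mm long (x), stands on the middle of the long leg, top 42 mm above the underside. Point: middle of the web, 32 mm above the underside; grip the web here, across y.
- nest_l_seat (a point): Grey nest 96 x 78 x 14 mm, fixed, with a dark-floored L-shaped cut-out 8 mm deep, 4.5 mm larger all round than the bracket's foot. Point: on its floor, 6 mm above the table, under the middle of the long leg; x runs along the long leg, the short leg lies to +y at the +x end. The bracket at home has the same axes, its foot flush with the nest's top, its web point 32 mm above this point.
- nest_t_seat (a point): A second grey nest, same size, with a T-shaped cut-out for another part (bar 69 mm along x, stem to +y). The point is on its floor, 6 mm above the table. Nothing belongs in it now.
- eyepiece_center (a point): Black microscope eyepiece, 38 mm diameter, 54 mm tall, standing on its narrow end; the point is its centre, 27 mm up. Leave it alone.
- jar_center (a point): Small closed clear jar with a white lid, 40 mm diameter, 48 mm tall; the point is its centre, 24 mm up. Leave it alone.
Mind the look-alikes: they are no part of the job. Leave any purple or turquoise look-alike of the part that bears bracket_web alone.

How it is judged:
By the outcome, as a careful person would: the job done as asked, in the order asked, and still so for the second after the job is handed in, with the robot touching nothing.
It also fails if it takes over 112 s, if anything falls off the work surface, if the arm or the gripper's body presses on something with over 40 N, if the wrist force passes 120 N, or if a joint passes its speed limit or range.

## Working session

There is one attempt and no reset: what is moved stays moved. The work goes in short steps, each a Python script; the robot and the scene stay as the last script left them, time stands still between calls to the robot, and variables do not carry over. Pictures are saved under pics/ and viewed, and the job is handed in when it is done.

```bash
ls; mkdir -p pics; cat > h.py <<'E'
import numpy as np, cv2
from cell import robot, grip, kin, viewer
from scipy.spatial.transform import Rotation as Rot
def save(im,n): cv2.imwrite('pics/'+n,cv2.cvtColor(im,cv2.COLOR_RGB2BGR))
def proj(ci,X):
    X=np.atleast_2d(X); c=X@np.array(ci['R']).T+np.array(ci['t']); s=c[:,:2]/c[:,2:]
    s=s*(1+ci['k1']*(s**2).sum(1,keepdims=True)); K=np.array(ci['camera_matrix'])
    return s@K[:2,:2].T+K[:2,2]
def back(ci,uv,z):
    uv=np.atleast_2d(np.float64(uv)); K=np.array(ci['camera_matrix'])
    d=(uv-K[:2,2])@np.linalg.inv(K[:2,:2]).T; s=d.copy()
    for _ in range(20): s=d/(1+ci['k1']*(s**2).sum(1,keepdims=True))
    R=np.array(ci['R']);o=-R.T@np.array(ci['t']); r=np.c_[s,np.ones(len(s))]@R
    return o+r*((z-o[2])/r[:,2])[:,None]
def c2w(ci,p): return np.array(ci['R']).T@(np.array(p)-np.array(ci['t']))
E
python3 - <<'E'
from h import *
np.set_printoptions(precision=3,suppress=True)
o=robot.observe();print(o)
for n in ['scene','side','wrist']:
    ci=viewer.camera_info(n); print(n,ci); save(viewer.read_camera(n),f'a_{n}.png')
    for nm in 'vfix_center vloose_center tile_center spindle_center bracket_web nest_l_seat nest_t_seat eyepiece_center jar_center'.split():
        for d in viewer.pinpoint(nm,n): print(n,nm,round(d['confidence'],2),c2w(ci,d['at']).round(1), proj(ci,c2w(ci,d['at'])).round())
E
```

```text
pics
{'t': 0.0, 'joints': array([-0.043,  0.468, -0.012,  1.604,  0.006,  1.071, -0.056]), 'joint_velocities': array([-0.   , -0.   ,  0.001, -0.   , -0.   ,  0.001,  0.   ]), 'joint_torque': array([ -0.   , -52.057,  -0.013, -24.375,  -0.057,   0.017,   0.   ]), 'tcp_pos': array([649.428,  -0.057, 213.666]), 'tcp_rot': array([ 1.208,  1.21 , -1.211]), 'contact_force': array([ 0.921,  0.607, -0.657]), 'wrist_torque': array([-0.081,  0.006,  0.017]), 'grip_width': 1.0010405392172395}
scene {'camera_matrix': array([[479.935,   0.   , 263.387],
       [  0.   , 479.935, 181.631],
       [  0.   ,   0.   ,   1.   ]]), 'k1': 0.07046897232003246, 'R': array([[-0.131,  0.991, -0.014],
       [ 0.583,  0.065, -0.81 ],
       [-0.802, -0.114, -0.587]]), 't': array([  63.12 , -222.14 , 1762.614])}
scene vfix_center 0.76 [560.3  79.3  34.7] [[289. 212.]]
scene vloose_center 0.73 [ 574.1 -406.8   20.6] [[113. 207.]]
scene tile_center 0.58 [ 437.1 -402.5    5.5] [[133. 182.]]
scene spindle_center 0.61 [575.8 403.3   4.8] [[413. 234.]]
scene bracket_web 0.79 [ 427.9 -149.2   30.8] [[216. 179.]]
sc
[... 1156 characters left out ...]
.5 391.2   4. ] [[204. 123.]]
side eyepiece_center 0.77 [ 601.6 -261.6   23.5] [[338. 269.]]
side jar_center 0.67 [595.6 266.6  23.2] [[266. 132.]]
wrist {'camera_matrix': array([[293.646,   0.   , 253.833],
       [  0.   , 293.646, 196.734],
       [  0.   ,   0.   ,   1.   ]]), 'k1': -0.04882956290892966, 'R': array([[ 1.   ,  0.   , -0.   ],
       [ 0.   , -0.962,  0.274],
       [ 0.   , -0.274, -0.962]]), 't': array([-649.966,  -31.045,  390.907])}
wrist vfix_center 0.72 [563.6  75.8  35.9] [[179. 115.]]
wrist bracket_web 0.77 [ 426.8 -150.9   30.5] [[ 94. 284.]]
wrist bracket_web 0.32 [ 596.6 -261.    22. ] [[219. 345.]]
wrist eyepiece_center 0.61 [ 599.1 -258.8   22.6] [[220. 344.]]
```

```bash
python3 - <<'E'
import cv2
for n in ['scene','side','wrist']:
    im=cv2.imread(f'pics/a_{n}.png')
    if n!='wrist': im=cv2.resize(im,(800,600),interpolation=cv2.INTER_CUBIC)
    cv2.imwrite(f'pics/b_{n}.png',im)
E
```

```text
(no output)
```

View pics/b_scene.png

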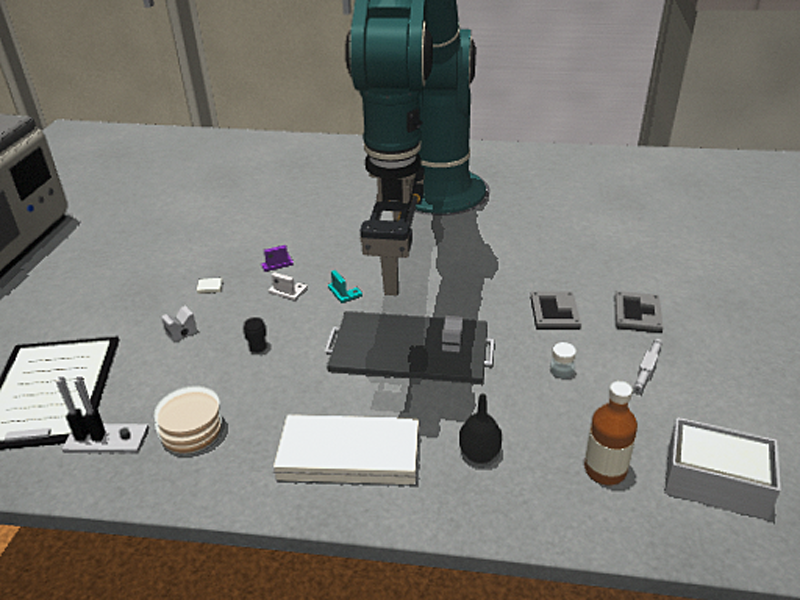

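View pics/b_side.png

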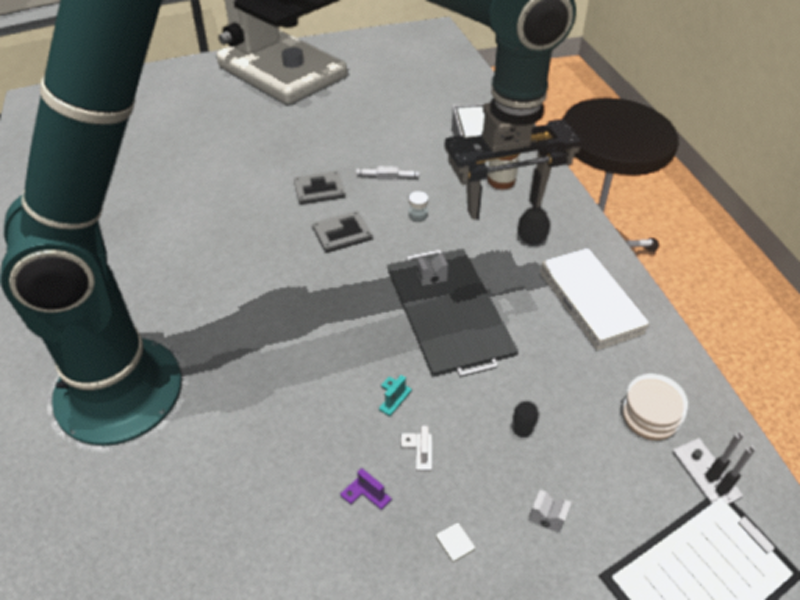

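View pics/b_wrist.png

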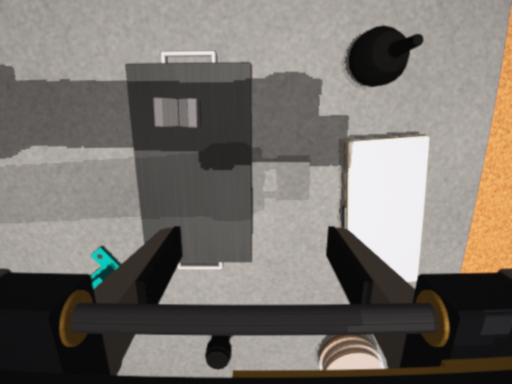

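```bash
python3 - <<'E'
from h import *
np.set_printoptions(precision=3,suppress=True)
R0=Rot.from_rotvec(robot.observe()['tcp_rot']); print(R0.as_matrix())
rv=robot.observe()['tcp_rot']
print([kin.ik([510,-400,210],rv), kin.ik([510,210,230],rv)])
robot.movep([510,-400,200],rv)
print(robot.observe()['t'])
ci=viewer.camera_info('wrist');im=viewer.read_camera('wrist');save(im,'c1.png')
np.save('c1.npy',{'ci':ci,'im':im},allow_pickle=True)
ov=im.copy()
for nm,col in [('vloose_center',(255,0,0)),('tile_center',(0,255,0)),('bracket_web',(0,0,255))]:
    for d in viewer.pinpoint(nm,'wrist'): print(nm,round(d['confidence'],2),c2w(ci,d['at']).round(1))
    for d in viewer.silhouettes(nm,'wrist'):
        print('mask',nm,round(d['confidence'],2),d['mask'].sum()); np.save(f'm_{nm}_{int(d["mask"].sum())}.npy',d['mask'])
        c,_=cv2.findContours(d['mask'].astype(np.uint8),0,2); cv2.drawContours(ov,c,-1,col,1)
save(ov,'c1o.png');save(cv2.resize(ov[:300],(800,469)),'c1o.png')
print(robot.observe()['t'])
E
```

```text
[[ 0.  1. -0.]
 [-0. -0. -1.]
 [-1.  0.  0.]]
[array([ 0.539,  0.467,  0.102,  1.618, -0.053,  1.059,  0.656]), array([-0.372,  0.291, -0.096,  1.826,  0.032,  1.026, -0.481])]
3.0667
vloose_center 0.68 [ 574.9 -403.9   21.4]
tile_center 0.61 [ 434.1 -406.1    3.8]
mask tile_center 0.95 938
bracket_web 0.8 [ 441.7 -249.4   31. ]
bracket_web 0.64 [ 345.7 -292.9   28.8]
mask bracket_web 0.84 1558
mask bracket_web 0.56 1676
3.4167
```

View pics/c1.png

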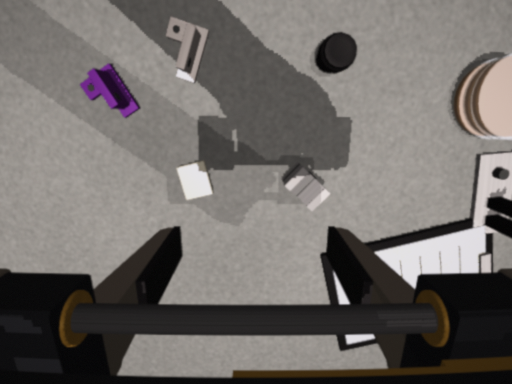

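View pics/c1o.png

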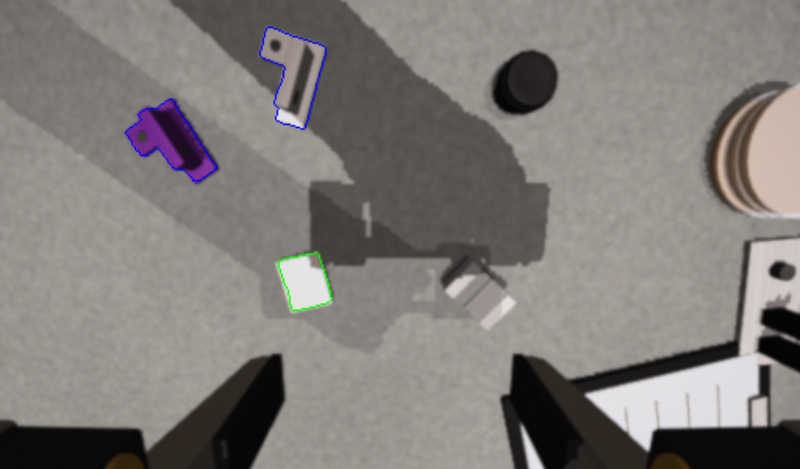

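```bash
python3 - <<'E'
from h import *
d=np.load('c1.npy',allow_pickle=True).item();im=d['im']
def z(x0,y0,w,h,f):return cv2.resize(im[y0:y0+h,x0:x0+w],None,fx=f,fy=f,interpolation=cv2.INTER_NEAREST)
a=z(265,145,80,80,7);save(a,'c2.png')
b=z(150,5,80,90,6);save(b,'c3.png')
E
```

```text
(no output)
```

View pics/c2.png

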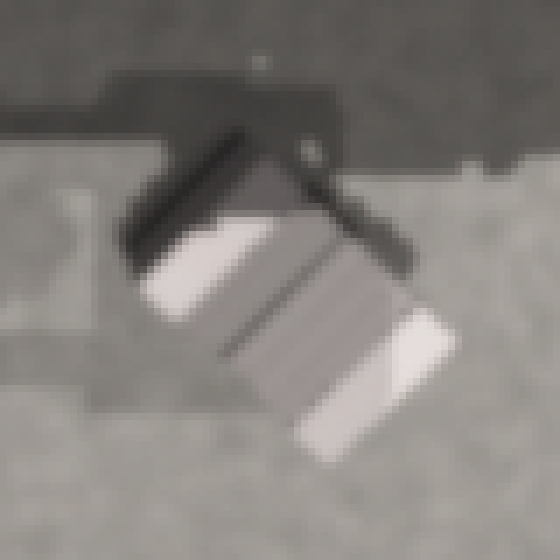

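View pics/c3.png

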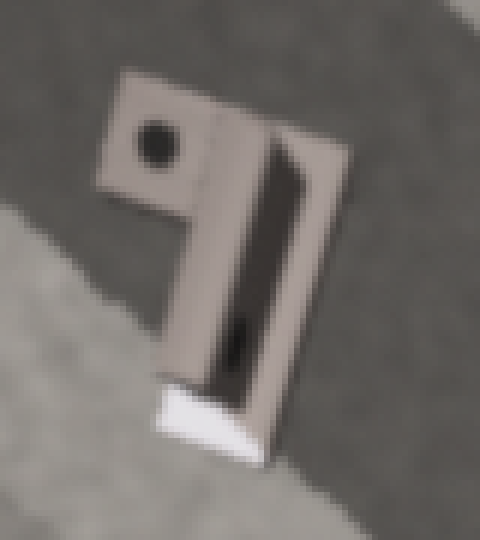

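```bash
cat >> h.py <<'E'
from scipy.optimize import minimize, least_squares
def box(x0,x1,y0,y1,z0,z1): return np.array([[x,y,z] for x in (x0,x1) for y in (y0,y1) for z in (z0,z1)],float)
def prism(poly,y0,y1): return np.array([[x,y,z] for x,z in poly for y in (y0,y1)],float)
M={}
M['bracket']=[box(-30,30,-11,11,-32,-24),box(8,30,-11,34,-32,-24),box(-22,22,-5,5,-32,10)]
M['tile']=[box(-18,18,-22,22,-5,5)]
M['v']=[box(-23,23,-15,15,-20,6),prism([(-23,6),(-23,20),(-14,20),(0,6)],-15,15),prism([(23,6),(23,20),(14,20),(0,6)],-15,15)]
M['spindle']=[box(-22,22,-10,10,-10,10)]+[np.array([[x,7*np.cos(a),7*np.sin(a)] for x in (s*22,s*66) for a in np.linspace(0,6.283,24)]) for s in (-1,1)]
def place(P,x,y,z,a): return P@Rot.from_euler('z',a).as_matrix().T+[x,y,z]
def render(ci,m,x,y,z,a,S=4,shape=(384,512)):
    im=np.zeros((shape[0]*S,shape[1]*S),np.uint8)
    for P in M[m]:
        h=cv2.convexHull(((proj(ci,place(P,x,y,z,a))+.5)*S-.5).astype(np.float32))
        cv2.fillConvexPoly(im,np.round(h*16).astype(np.int32),1,shift=4)
    return im
def fit(views,m,x,y,z,a,S=4):
    big=[(ci,cv2.resize(mk.astype(np.uint8),None,fx=S,fy=S,interpolation=0)) for ci,mk in views]
    def cost(p):
        c=0
        for ci,b in big:
            r=render(ci,m,p[0],p[1],z,p[2]/20,S); c+=1-(r&b).sum()/max(1,(r|b).sum())
        return c
    best=None
    for a0 in np.atleast_1d(a):
        r=minimize(cost,[x,y,a0*20],method='Nelder-Mead',options=dict(initial_simplex=np.array([[x,y,a0*20],[x+6,y,a0*20],[x,y+6,a0*20],[x,y,a0*20+4]]),xatol=.05,fatol=1e-4))
        if best is None or r.fun<best.fun: best=r
    return np.array([best.x[0],best.x[1],best.x[2]/20]),best.fun/len(views)
def overlay(im,ci,m,x,y,z,a,crop,f,name):
    x0,y0,w,h=crop; o=cv2.resize(im[y0:y0+h,x0:x0+w],None,fx=f,fy=f,interpolation=0)
    for P in M[m]:
        hh=(cv2.convexHull(proj(ci,place(P,x,y,z,a)).astype(np.float32))-[x0,y0]+.5)*f
        cv2.polylines(o,[np.round(hh).astype(np.int32)],True,(255,0,0),1)
    save(o,name)
E
cat > s1.py <<'E'
from h import *
np.set_printoptions(precision=3,suppress=True)
d=np.load('c1.npy',allow_pickle=True).item();im=d['im'];ci=d['ci']
print(fit([(ci,np.load('m_bracket_web_1558.npy'))],'bracket',441,-250,32,[1.2,1.5]),fit([(ci,np.load('m_bracket_web_1676.npy'))],'bracket',441,-250,32,[1.2,1.5]))
b,_=fit([(ci,np.load('m_bracket_web_1558.npy'))],'bracket',441,-250,32,[1.2,1.5])
t=fit([(ci,np.load('m_tile_center_938.npy'))],'tile',435,-405,5,[.1,.3,.5]);print(t);t=t[0]
uv=np.array([[457,338],[330,462],[143,287]])/7+[265,145]-.5+.0
loc=np.array([[23,15,20],[23,-15,20],[-23,-15,20]],float)
r=least_squares(lambda p:(proj(ci,place(loc,p[0],p[1],20,p[2]))-uv).ravel(),[575,-404,-.7]);print(r.x,r.fun)
v=r.x
np.save('right.npy',[v,t,b])
overlay(im,ci,'v',v[0],v[1],20,v[2],(265,145,80,80),7,'d_v.png')
overlay(im,ci,'bracket',b[0],b[1],32,b[2],(150,5,80,90),6,'d_b.png')
overlay(im,ci,'tile',t[0],t[1],5,t[2],(160,150,70,60),7,'d_t.png')
a=[cv2.resize(cv2.imread(f'pics/d_{k}.png'),(400,400)) for k in 'vb']
cv2.imwrite('pics/d_vb.png',np.hstack(a))
E
python3 s1.py
```

```text
(array([ 441. , -250. ,    1.2]), np.float64(1.0)) (array([ 440.101, -253.913,    1.242]), np.float64(0.04354235581763266))
(array([ 436.677, -401.998,    0.257]), np.float64(0.12107360525082045))
[ 573.624 -405.316   -0.744] [ 0.486  0.093  0.235  0.288 -0.706 -0.337]
```

View pics/d_vb.png

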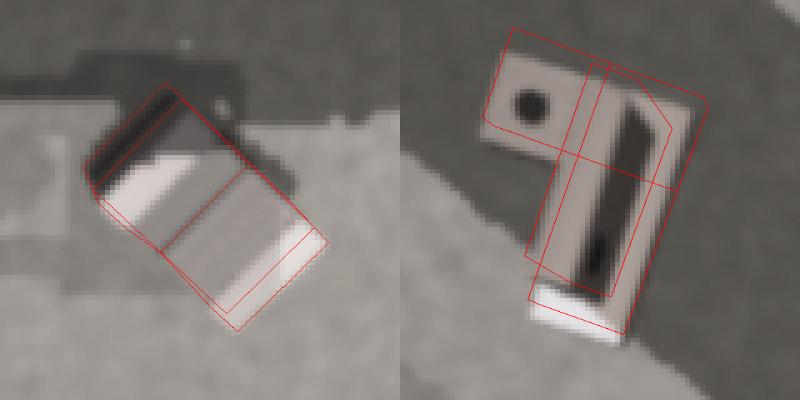

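View pics/d_t.png

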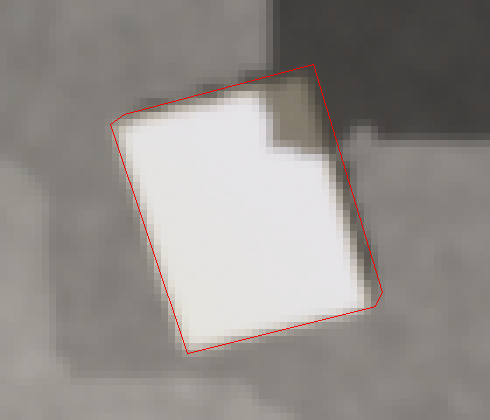

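```bash
python3 - <<'E'
from h import *
np.set_printoptions(precision=3,suppress=True)
d=np.load('c1.npy',allow_pickle=True).item();ci=d['ci']
print(ci); c2=viewer.camera_info('wrist'); print(c2['R'],c2['t']); o=robot.observe(); print(o['tcp_pos'],o['tcp_rot'],o['t'])
print(-c2['R'].T@c2['t'])
p=back(ci,[[200,180],[201,180],[200,181]],10); print(p)
a=np.load('m_tile_center_938.npy').astype(np.uint8); c,_=cv2.findContours(a,0,2);print(cv2.minAreaRect(c[0]))
for z in (10,-20):
  q=back(ci,cv2.boxPoints(cv2.minAreaRect(c[0])),z);print(q, np.linalg.norm(np.diff(q,axis=0),axis=1))
E
```

```text
{'camera_matrix': array([[293.646,   0.   , 253.833],
       [  0.   , 293.646, 196.734],
       [  0.   ,   0.   ,   1.   ]]), 'k1': -0.04882956290892966, 'R': array([[ 1.   ,  0.003,  0.001],
       [ 0.002, -0.962,  0.273],
       [ 0.001, -0.273, -0.962]]), 't': array([-510.346, -411.148,  267.339])}
[[ 1.     0.001  0.   ]
 [ 0.001 -0.962  0.274]
 [ 0.    -0.274 -0.962]] [-509.955 -411.615  267.202]
[ 510.356 -399.54   200.003] [ 1.209  1.209 -1.209] 3.4167
[ 510.238 -322.098  369.848]
[[ 443.828 -401.614   10.   ]
 [ 445.087 -401.612   10.   ]
 [ 443.768 -402.901   10.   ]]
((195.01731872558594, 179.3425750732422), (35.60490417480469, 27.701946258544922), 73.0724868774414)
[[ 415.424 -384.287   10.   ]
 [ 448.89  -374.234   10.   ]
 [ 460.205 -417.623   10.   ]
 [ 425.781 -428.404   10.   ]] [34.944 44.839 36.073]
[[ 407.46  -389.562  -20.   ]
 [ 443.716 -378.671  -20.   ]
 [ 455.974 -425.676  -20.   ]
 [ 418.68  -437.356  -20.   ]] [37.857 48.577 39.079]
```

```bash
sed -i 's/^b,_=fit.*/b,_=fit([(ci,np.load("m_bracket_web_1676.npy"))],"bracket",441,-250,32,[1.2,1.5])/' s1.py; python3 s1.py
python3 - <<'E'
from h import *
# plate view, from picture at start: zoom
im=cv2.cvtColor(cv2.imread('pics/a_wrist.png'),4)
o=cv2.resize(im[45:275,115:265],None,fx=2.6,fy=2.6,interpolation=0);save(o,'e_plate.png')
save(cv2.resize(im[85:140,140:215],None,fx=8,fy=8,interpolation=0),'e_vf.png')
E
```

```text
(array([ 441. , -250. ,    1.2]), np.float64(1.0)) (array([ 440.101, -253.913,    1.242]), np.float64(0.04354235581763266))
(array([ 436.677, -401.998,    0.257]), np.float64(0.12107360525082045))
[ 573.624 -405.316   -0.744] [ 0.486  0.093  0.235  0.288 -0.706 -0.337]
```

View pics/d_vb.png

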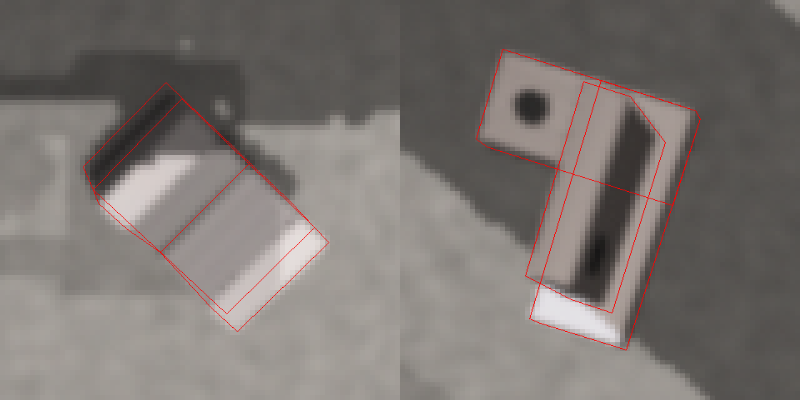

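View pics/e_vf.png

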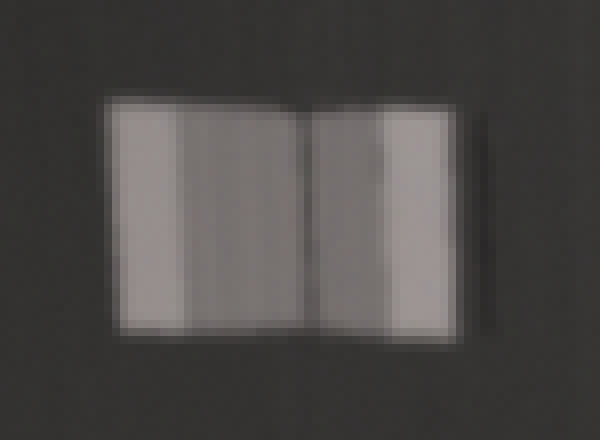

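```bash
cat >> h.py <<'E'
R0=np.array([[0,1,0],[0,0,-1],[-1,0,0]],float)
def ori(a): return Rot.from_matrix(Rot.from_euler('z',a).as_matrix()@R0).as_rotvec()
def st(msg=''):
    o=robot.observe(); print(msg,'t',round(o['t'],2),'tcp',o['tcp_pos'].round(1),'F',o['contact_force'].round(1),'g',round(92*o['grip_width'],1)); return o
def shot(name):
    ci=viewer.camera_info('wrist');im=viewer.read_camera('wrist'); np.save('shot_'+name+'.npy',{'ci':ci,'im':im},allow_pickle=True); save(im,name+'.png'); return ci,im
E
python3 - <<'E'
from h import *
np.set_printoptions(precision=3,suppress=True)
ci={'camera_matrix':np.array([[293.646,0,253.833],[0,293.646,196.734],[0,0,1]]),'k1':-.04882956,'R':np.array([[1,0,0],[0,-.962,.274],[0,-.274,-.962]]),'t':np.array([-649.966,-31.045,390.907])}
uv=np.array([[106,100],[456,106],[118,334],[460,342]])/8+[140,85]-.5
loc=np.array([[-23,15,20],[23,15,20],[-23,-15,20],[23,-15,20]],float)
r=least_squares(lambda p:(proj(ci,place(loc,p[0],p[1],35,p[2]))-uv).ravel(),[563,76,0]);print(r.x,r.fun)
v=[573.6,-405.3,-.744]
st()
robot.movep([v[0],v[1],95],ori(v[2])); st()
shot('f_v')
robot.servo_line([v[0],v[1],4],feed=120); st()
grip(.3,40); st()
E
```

```text
[564.448  78.837  -0.028] [ 0.573  0.35  -0.588  0.48   0.574 -0.429 -0.544 -0.477]
 t 3.42 tcp [ 510.4 -399.5  200. ] F [ 0.8  0.3 -0.5] g 91.8
 t 4.12 tcp [ 573.6 -405.5   95.3] F [ 0.7 -0.3 -0. ] g 92.0
 t 5.08 tcp [ 574.1 -405.8    4.8] F [-0.2 -0.3  0.8] g 92.1
 t 5.84 tcp [ 573.7 -405.3    4. ] F [ 0.5 -0.4  0.4] g 45.8
```

View pics/f_v.png

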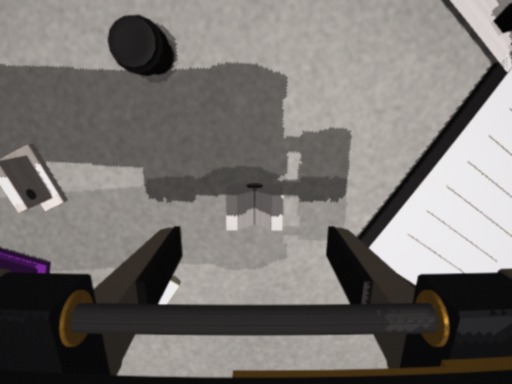

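```bash
python3 - <<'E'
from h import *
robot.servo_line([573.6,-405.3,115],feed=200); st()
robot.movep([561.7,-17.1,110],ori(-.028)); st()
robot.hold(.15); st()
ci,im=shot('g_vf')
for d in viewer.pinpoint('vfix_center','wrist'): print(d['confidence'],c2w(ci,d['at']))
for d in viewer.silhouettes('vfix_center','wrist'): print(d['confidence'],d['mask'].sum())
E
python3 -c "
from h import *
im=np.load('shot_g_vf.npy',allow_pickle=True).item()['im']
save(cv2.resize(im[20:270,150:400],(750,600),interpolation=0)[:600],'g2.png')"
```

```text
t 6.55 tcp [ 572.6 -404.4  113.4] F [-0.5  0.9 -4.3] g 45.7
 t 7.99 tcp [562.2 -19.2 110.1] F [ 0.  -0.5 -4.1] g 45.8
 t 8.14 tcp [562.  -18.8 110. ] F [-0.1 -0.1 -3.6] g 46.0
0.58 [565.65098004  81.07376897  35.36461481]
0.87 2770
```

View pics/g_vf.png

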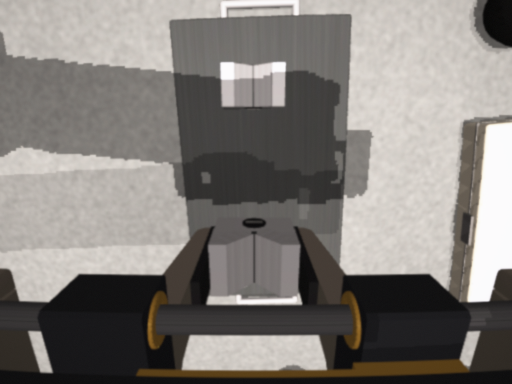

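```bash
python3 - <<'E'
from h import *
im=np.load('shot_g_vf.npy',allow_pickle=True).item()['im']
save(cv2.resize(im[50:120,205:305],None,fx=8,fy=8,interpolation=0),'g2.png')
save(cv2.resize(im[210:305,200:310],None,fx=6,fy=6,interpolation=0),'g3.png')
E
```

```text
(no output)
```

View pics/g2.png

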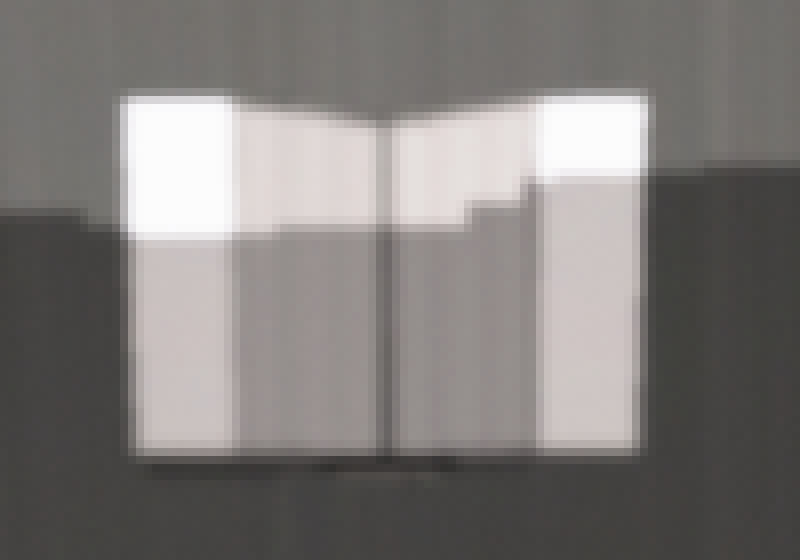

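View pics/g3.png

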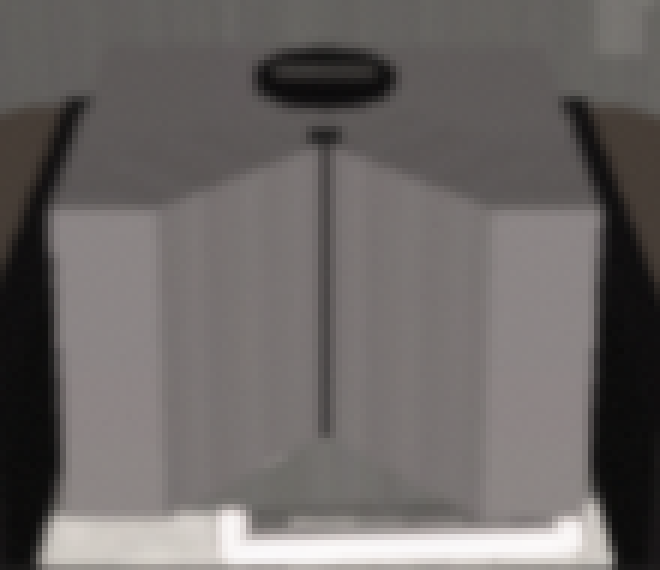

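```bash
python3 - <<'E'
from h import *
np.set_printoptions(precision=3,suppress=True)
ci=np.load('shot_g_vf.npy',allow_pickle=True).item()['ci']
loc=np.array([[-23,15,20],[23,15,20],[-23,-15,20],[23,-15,20]],float)
uv=np.array([[123,95],[648,95],[134,456],[641,456]])/8+[205,50]-.5
f=lambda p,uv,z:(proj(ci,place(loc,p[0],p[1],z,p[2]))-uv).ravel()
r=least_squares(f,[563,76,0],args=(uv,35));print(r.x,r.fun); V=r.x
uv=np.array([[47,206],[603,206],[62,517],[590,517]])/6+[200,210]-.5
r=least_squares(lambda p:(proj(ci,place(loc,p[0],p[1],p[3],p[2]))-uv).ravel(),[563,-20,0,126]);print(r.x,r.fun); h=r.x
tcp=[562.0,-18.8]; a=-.028
off=h[:2]-tcp; print('held off',off, 'dyaw',h[2]-a)
tgt=V[:2]+Rot.from_euler('z',V[2]).as_matrix()[:2,:2]@[0,-96]; print('tgt',tgt)
np.save('V.npy',V)
E
```

```text
[564.245  79.012  -0.029] [ 0.53   0.746 -0.371  0.646  0.304 -0.714 -0.467 -0.806]
[561.939 -18.544  -0.03  126.544] [-0.025 -0.104  0.13  -0.186  0.214  0.192 -0.326  0.116]
held off [-0.061  0.256] dyaw -0.0017150138740341242
tgt [561.433 -16.947]
```

```bash
python3 - <<'E'
from h import *
a=-.029
robot.servo_line([561.4,-17.1,110],feed=150,rotation=ori(a)); st()
robot.servo_line([561.4,-17.1,28],feed=130); st()
for z in (21,20,19.2,18.6,18,17.5):
    robot.servo_line([561.4,-17.1,z],feed=25); o=st()
    if o['contact_force'][2]>2: break
grip(.62); st()
robot.servo_line([561.4,-17.1,110],feed=180); st()
robot.hold(.1)
ci,im=shot('h_v')
save(cv2.resize(im[45:245,190:320],None,fx=3,fy=3,interpolation=0),'h2.png')
E
```

```text
t 8.54 tcp [561.4 -17.2 110. ] F [-0.2  0.4 -3.9] g 45.5
 t 9.32 tcp [562.  -17.1  28.5] F [ 0.8  0.4 -3.7] g 45.4
 t 9.76 tcp [561.4 -17.1  21. ] F [-0.7  0.  -4.8] g 46.0
 t 10.01 tcp [561.4 -17.1  20. ] F [ 0.4  0.1 -4.6] g 45.6
 t 10.26 tcp [561.4 -17.1  19.1] F [-0.3  0.1 -3.6] g 45.8
 t 10.51 tcp [561.5 -17.1  19. ] F [-2.   0.2  1.6] g 45.9
 t 10.76 tcp [561.5 -17.1  19. ] F [-3.5  0.1  7.4] g 45.8
 t 11.12 tcp [561.6 -17.1  18. ] F [ 0.4  0.2 -0.8] g 56.7
 t 11.78 tcp [560.8 -17.1 109.4] F [ 0.7  0.1 -0.1] g 56.9
```

View pics/h2.png

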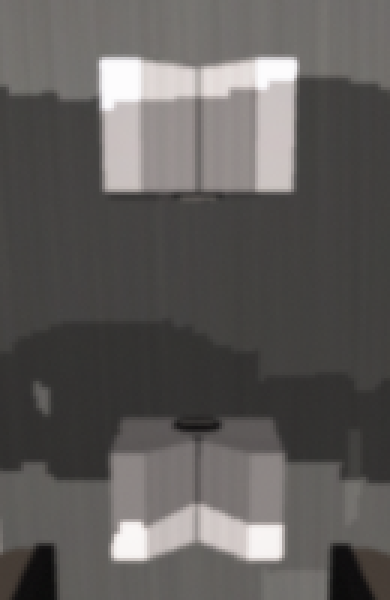

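```bash
python3 - <<'E'
from h import *
np.set_printoptions(precision=3,suppress=True)
ci=np.load('shot_h_v.npy',allow_pickle=True).item()['ci']
loc=np.array([[-23,15,20],[23,15,20],[-23,-15,20],[23,-15,20]],float)
o=[]
for uv in ([[99,57],[297,57],[103,192],[295,192]],[[110,452],[285,452],[111,561],[285,561]]):
    uv=np.array(uv)/3+[190,45]-.5
    for z in (35,None):
        g=lambda p:(proj(ci,place(loc,p[0],p[1],z or p[3],p[2]))-uv).ravel()
        r=least_squares(g,[563,20,0,35]);print(r.x,r.fun.round(1)); o.append(r.x)
for i in (0,1):
    d=(o[2+i]-o[i])[:2]; print(Rot.from_euler('z',-o[i][2]).as_matrix()[:2,:2]@d)
E
```

```text
[564.157  79.178  -0.026  35.   ] [ 0.6  0.7 -0.3  0.5  0.4 -0.5 -0.7 -0.7]
[564.132  78.787  -0.026  39.322] [-0.   0.3  0.3  0.1 -0.2 -0.1 -0.1 -0.2]
[561.333 -17.493  -0.026  35.   ] [ 0.1  0.6 -0.   0.5  0.9 -0.5 -1.  -0.6]
[561.363 -15.966  -0.026  39.487] [-0.5  0.2  0.6  0.1  0.3 -0.1 -0.4 -0.2]
[ -0.294 -96.712]
[ -0.287 -94.793]
```

```bash
python3 - <<'E'
from h import *
t=[437.2,-401.6,.262]
robot.movep([t[0],t[1],70],ori(t[2])); st()
robot.hold(.1)
ci,im=shot('i_t')
np.set_printoptions(precision=3,suppress=True)
for d in viewer.silhouettes('tile_center','wrist'):
    c,_=cv2.findContours(d['mask'].astype(np.uint8),0,2); c=max(c,key=cv2.contourArea); b=cv2.boxPoints(cv2.minAreaRect(c)); q=back(ci,b,10); print(d['confidence'],q[:,:2],q.mean(0),np.linalg.norm(np.diff(q,axis=0),axis=1))
E
```

```text
t 13.43 tcp [ 438.3 -400.3   70. ] F [ 0.5 -0.3 -0.7] g 57.1
0.84 [[ 424.093 -427.587]
 [ 413.284 -383.635]
 [ 447.452 -374.381]
 [ 460.082 -417.838]] [ 436.228 -400.86    10.   ] [45.262 35.4   45.255]
```

View pics/i_t.png

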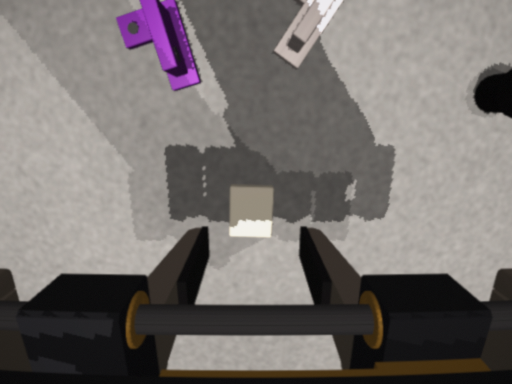

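```bash
python3 - <<'E'
from h import *
t=[436.9,-401.2,.262]
robot.servo_line([t[0],t[1],2.5],feed=120); st()
grip(.2,25); st()
robot.servo_line([t[0],t[1],100],feed=180); st()
robot.movep([562.8,31,110],ori(-.028)); st()
robot.hold(.15); st()
ci,im=shot('j_t')
E
```

```text
t 14.35 tcp [ 437.  -401.2    2.3] F [-0.7  0.1 -1.9] g 57.2
 t 14.8 tcp [ 437.1 -401.3    2.8] F [ 0.1 -0.1  1.7] g 35.5
 t 15.49 tcp [ 436.4 -400.7   99.3] F [ 0.6 -0.4 -1. ] g 36.0
 t 17.14 tcp [562.8  29.5 109.7] F [-0.1  0.8 -0.6] g 35.8
 t 17.29 tcp [562.9  29.6 109.9] F [0.5 0.1 0.7] g 35.7
```

View pics/j_t.png

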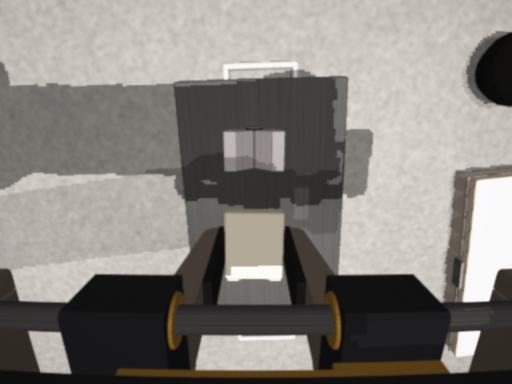

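```bash
python3 - <<'E'
from h import *
im=np.load('shot_j_t.npy',allow_pickle=True).item()['im']
save(cv2.resize(im[200:290,210:300],None,fx=6,fy=6,interpolation=0),'j3.png')
E
```

```text
(no output)
```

View pics/j3.png

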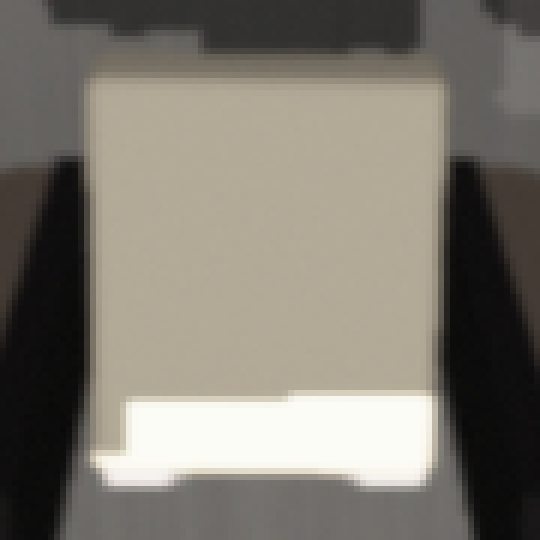

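```bash
python3 - <<'E'
from h import *
np.set_printoptions(precision=3,suppress=True)
ci=np.load('shot_j_t.npy',allow_pickle=True).item()['ci']
loc=np.array([[-18,22,5],[18,22,5],[-18,-22,5],[18,-22,5]],float)
uv=np.array([[88,79],[446,79],[95,472],[437,472]])/6+[210,200]-.5
r=least_squares(lambda p:(proj(ci,place(loc,p[0],p[1],112.2,p[2]))-uv).ravel(),[563,20,0]);print(r.x,r.fun.round(1))
off=r.x[:2]-[562.85,29.55]; print(off)
tc=np.array([562.8,31])-off; print(tc)
tc[0]=562.8
robot.servo_line([*tc,60],feed=150); st()
robot.servo_line([*tc,22],feed=100); st()
for z in (18.3,17.5,16.8,16.2,15.6):
    robot.servo_line([*tc,z],feed=25); o=st()
    if o['contact_force'][2]>4: break
grip(.52); st()
robot.servo_line([*tc,110],feed=180); st()
robot.hold(.1); ci,im=shot('k_t')
save(cv2.resize(im[100:300,190:320],None,fx=3,fy=3,interpolation=0),'k2.png')
E
```

```text
[562.876  29.239  -0.031] [-1.  -0.4  0.9 -0.3 -0.1  0.4  0.2  0.5]
[ 0.026 -0.311]
[562.774  31.311]
 t 17.82 tcp [562.9  31.1  60. ] F [0.4 0.5 0.3] g 35.5
 t 18.36 tcp [563.   31.3  22.2] F [ 0.1 -0.7 -0.2] g 35.8
 t 18.66 tcp [562.9  31.3  18.5] F [-0.1  1.  -0.7] g 35.5
 t 18.91 tcp [563.1  31.4  17.8] F [ 0.3 -0.3  0.6] g 35.7
 t 19.16 tcp [563.1  31.3  17.7] F [-1.7 -0.3  7.4] g 35.7
 t 19.54 tcp [562.7  31.3  16.6] F [ 0.1  0.4 -0. ] g 47.7
 t 20.21 tcp [562.2  31.3 109.4] F [-0.1 -0.3 -0.7] g 47.3
```

View pics/k2.png

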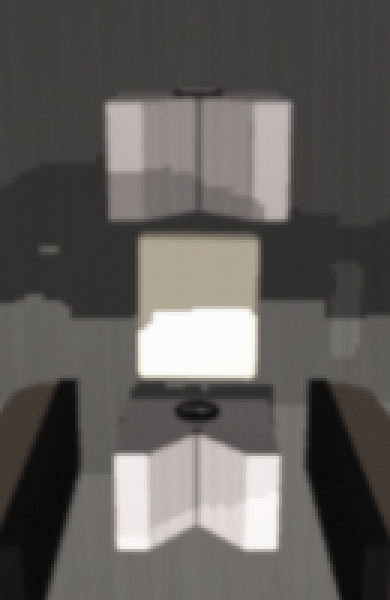

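```bash
python3 - <<'E'
from h import *
np.set_printoptions(precision=3,suppress=True)
robot.movep([540,300,180],ori(0)); st(); robot.hold(.1)
ci,im=shot('l_s')
for d in viewer.pinpoint('spindle_center','wrist'): print(d['confidence'],c2w(ci,d['at']))
for d in viewer.silhouettes('spindle_center','wrist'):
    print(d['confidence'],d['mask'].sum(), fit([(ci,d['mask'])],'spindle',578,403,10,[-.2,.3,.8,1.5]))
    np.save('m_sp.npy',d['mask'])
    break
for n in('nest_l_seat','nest_t_seat'):
    for d in viewer.pinpoint(n,'wrist'): print(n,d['confidence'],c2w(ci,d['at']))
E
```

```text
t 21.43 tcp [540.5 297.6 179.3] F [ 0.1 -1.1 -0.3] g 47.8
0.72 [577.247 406.931  12.183]
0.96 1896 (array([576.309, 404.915,  -0.369]), np.float64(0.08115471744321312))
nest_t_seat 0.8 [430.298 394.478   2.983]
```

View pics/l_s.png

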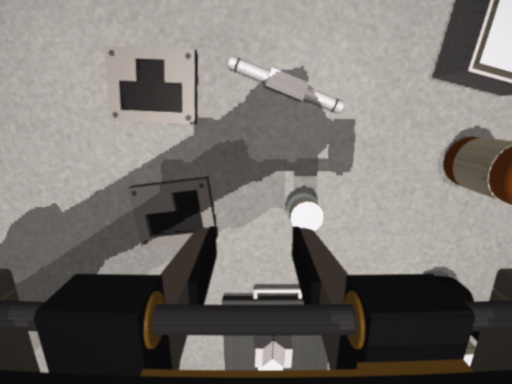

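```bash
python3 - <<'E'
from h import *
np.set_printoptions(precision=3,suppress=True)
d=np.load('shot_l_s.npy',allow_pickle=True).item()
overlay(d['im'],d['ci'],'spindle',576.3,404.9,10,-.369,(220,45,140,80),5,'m_o.png')
for a in (1.202,-1.94): print(kin.ik([576.5,405,3],ori(a)))
robot.movep([576.5,405,90],ori(1.202)); st(); robot.hold(.1)
ci,im=shot('m_s')
for d in viewer.silhouettes('spindle_center','wrist'):
    print(d['confidence'],d['mask'].sum(), fit([(ci,d['mask'])],'spindle',577,405,10,[-.37,-.3])); break
E
```

```text
[-0.504  0.816 -0.235  1.555  0.238  0.8    0.368]
[-0.903  0.822  0.365  1.587 -0.373  0.802 -2.323]
 t 22.7 tcp [576.8 404.5  90.2] F [0.2 0.4 0.8] g 47.8
0.94 2593 (array([575.762, 404.613,  -0.377]), np.float64(0.05868110281185046))
```

View pics/m_s.png

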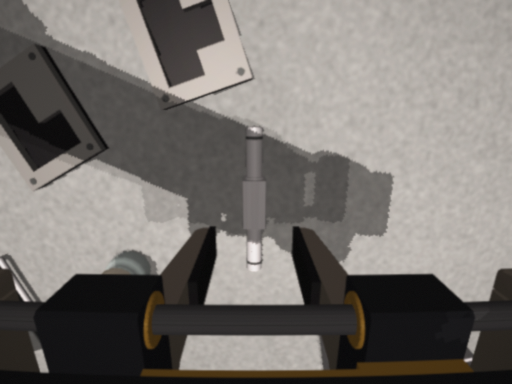

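View pics/m_o.png

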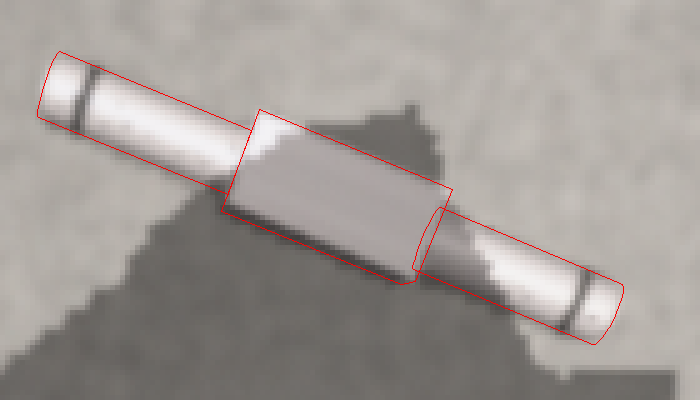

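```bash
python3 - <<'E'
from h import *
robot.servo_line([576,404.8,2.8],feed=110,rotation=ori(1.196)); st()
grip(.05,45); st()
robot.servo_line([576,404.8,125],feed=180); st()
robot.movep([562.8,31,120],ori(-.028)); st()
robot.hold(.15); st()
ci,im=shot('n_s')
E
```

```text
t 23.84 tcp [576.3 405.2   3.1] F [-0.1 -0.4 -0. ] g 47.8
 t 24.38 tcp [576.2 404.9   3.1] F [ 0.1 -0.4  1.6] g 19.6
 t 25.2 tcp [575.2 404.  123.5] F [-0.4  0.5 -3.3] g 19.8
 t 26.6 tcp [563.2  33.  120. ] F [-0.6  1.  -2.8] g 19.7
 t 26.75 tcp [563.1  32.7 119.9] F [ 0.4  0.  -2.1] g 19.4
```

View pics/n_s.png

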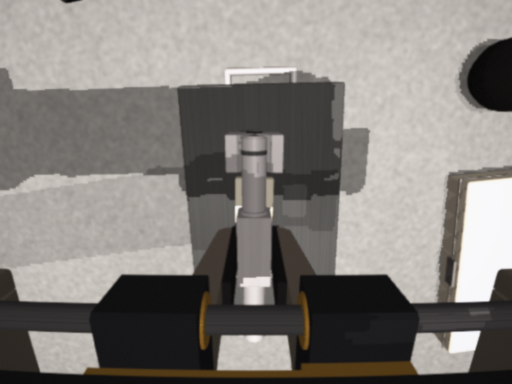

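```bash
python3 - <<'E'
from h import *
im=np.load('shot_n_s.npy',allow_pickle=True).item()['im']
save(cv2.resize(im[125:350,215:295],None,fx=4,fy=2.66,interpolation=0),'n2.png')
E
```

```text
(no output)
```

View pics/n2.png

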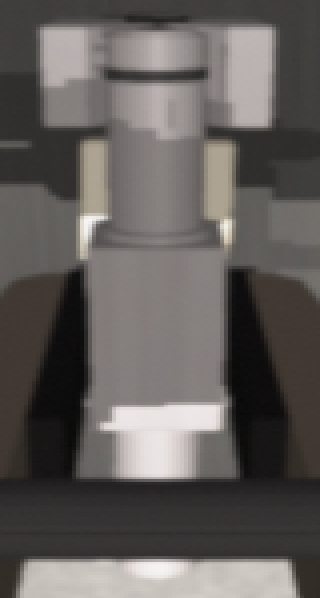

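```bash
python3 - <<'E'
from h import *
np.set_printoptions(precision=3,suppress=True)
ci=np.load('shot_n_s.npy',allow_pickle=True).item()['ci']
uv=np.array([[236.5,217.7],[271,217.7],[239,286],[269.7,286]])
loc=np.array([[-10,22,10],[10,22,10],[-10,-22,10],[10,-22,10]],float)
for z in (127,None):
    r=least_squares(lambda p:(proj(ci,place(loc,p[0],p[1],z or p[3],p[2]))-uv).ravel(),[563,30,0,127]);print(r.x,r.fun.round(1))
print(-ci['R'].T@ci['t'])
# tile + blocks in k_t: check edges
E
```

```text
[563.146  32.847  -0.018 127.   ] [-0.8 -0.4  0.9 -0.7 -1.5  0.8  1.4  0.6]
[563.097  30.747  -0.018 122.638] [-0.3  0.4  0.4  0.2 -1.  -0.2  0.9 -0.4]
[564.949 109.986 289.764]
```

```bash
python3 - <<'E'
from h import *
tc=[562.75,31.3]
robot.servo_line([*tc,75],feed=150,rotation=ori(-.028)); st()
robot.servo_line([*tc,48],feed=80); st()
for z in (46,45,44.2,43.5,42.9,42.3):
    robot.servo_line([*tc,z],feed=20); o=st()
    if o['contact_force'][2]>3: break
E
```

```text
t 27.25 tcp [562.7  31.5  74.8] F [ 0.4  0.5 -2.2] g 19.5
 t 27.73 tcp [562.4  31.3  47.5] F [-0.   0.1 -1.7] g 19.5
 t 27.98 tcp [562.9  31.3  46.2] F [ 0.7  0.2 -2.4] g 19.4
 t 28.23 tcp [562.8  31.3  45.1] F [-0.5  0.5 -3.3] g 19.7
 t 28.48 tcp [562.8  31.3  44.2] F [ 0.5 -0.9 -1.9] g 19.7
 t 28.73 tcp [563.   31.3  43.9] F [-0.3 -0.7  1.8] g 19.5
 t 28.98 tcp [563.   31.3  43.9] F [-2.4 -0.1  7.9] g 19.8
```

```bash
python3 - <<'E'
from h import *
grip(.5); st()
robot.servo_line([562.75,31.3,140],feed=180); st()
robot.movep([555,-35,160],ori(-.028)); robot.hold(.1);st()
ci,im=shot('p_s')
save(cv2.resize(im[60:280,180:330],None,fx=2.7,fy=2.7,interpolation=0),'p2.png')
for c in('scene','side'):
    im=viewer.read_camera(c); ci=viewer.camera_info(c); u=proj(ci,[562,31,40])[0].astype(int)
    save(cv2.resize(im[u[1]-40:u[1]+40,u[0]-50:u[0]+50],None,fx=6,fy=6,interpolation=0),f'p_{c}.png')
E
```

```text
t 29.54 tcp [562.7  31.3  42.8] F [-1.  -1.2  0.2] g 45.9
 t 30.23 tcp [562.1  31.3 139.3] F [-0.5  0.5 -0.2] g 46.3
 t 30.72 tcp [554.3 -34.1 158.7] F [ 0.7  0.4 -0.1] g 46.1
```

View pics/p2.png

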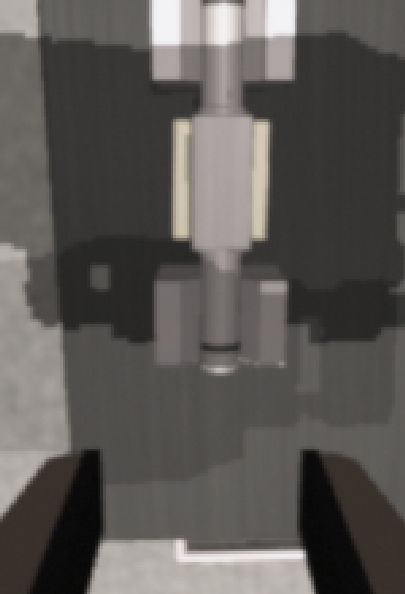

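View pics/p_side.png

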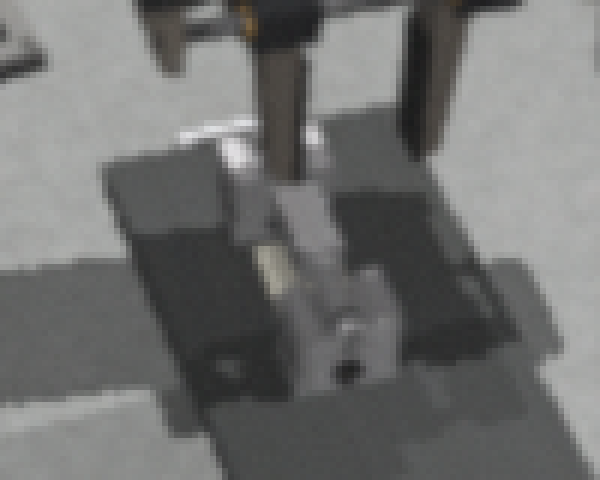

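View pics/p_scene.png

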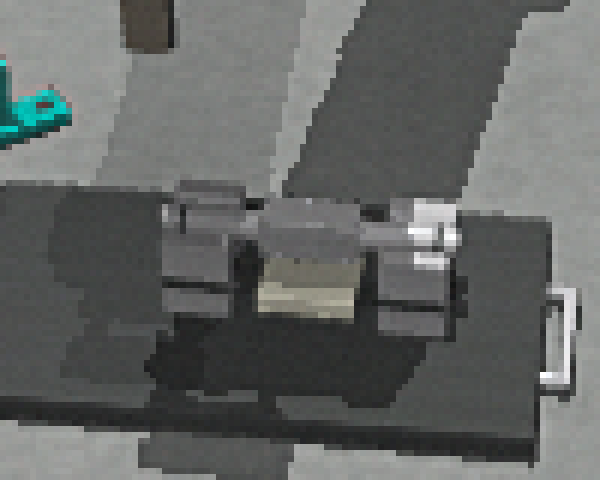

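```bash
python3 - <<'E'
from h import *
np.set_printoptions(precision=3,suppress=True)
for a in (-.329,2.81): print(kin.ik([440,-254,15],ori(a)))
for a in (-1.47,1.67): print(kin.ik([437,246,20],ori(a)))
robot.movep([440,-254,105],ori(-.329)); robot.hold(.1);st()
ci,im=shot('q_b')
for d in viewer.pinpoint('bracket_web','wrist'): print(d['confidence'],c2w(ci,d['at']))
for d in viewer.silhouettes('bracket_web','wrist'):
    ys,xs=np.nonzero(d['mask']); print(d['confidence'],xs.mean(),ys.mean())
    if abs(xs.mean()-254)<40:
        r=fit([(ci,d['mask'])],'bracket',440,-254,32,[1.24]); print(r); b=r[0]
        overlay(im,ci,'bracket',b[0],b[1],32,b[2],(200,120,110,130),4,'q_o.png')
E
```

```text
[ 0.36   0.541  0.12   2.077 -0.122  0.53   0.239]
[ 0.839  0.6   -0.47   2.046  0.47   0.601  2.855]
[-0.753  0.528  0.212  2.096 -0.209  0.536 -1.859]
[-0.3    0.556 -0.341  2.067  0.333  0.571  0.794]
 t 31.96 tcp [ 441.7 -252.3  105.3] F [0.6 0.9 0.1] g 45.8
0.96 [ 438.67  -248.778   34.847]
0.94 [ 346.926 -292.457   27.108]
0.68 [ 424.812 -151.497   33.034]
0.95 160.8026159334126 257.04161712247327
0.89 245.3924418604651 193.5872093023256
(array([ 439.602, -253.774,    1.236]), np.float64(0.044645445584739374))
0.74 197.6447120812947 85.76100865637937
```

View pics/q_b.png

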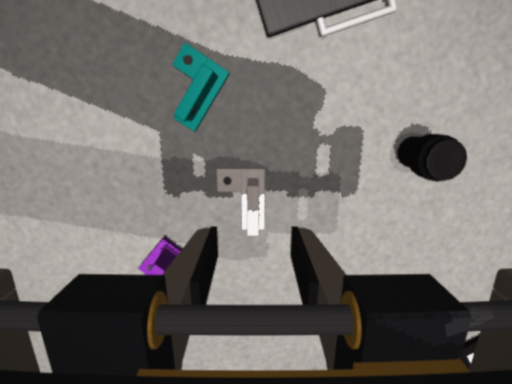

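View pics/q_o.png

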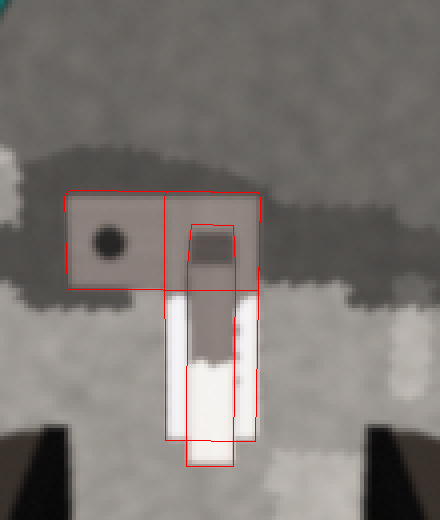

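```bash
python3 - <<'E'
from h import *
b=[439.7,-253.8]
robot.servo_line([*b,13],feed=120,rotation=ori(1.237-np.pi/2)); st()
grip(.02,35); st()
robot.servo_line([*b,110],feed=180); st()
robot.movep([480,20,170],ori(-1.0)); st()
robot.movep([437,246,110],ori(-1.48)); robot.hold(.15); st()
ci,im=shot('r_b')
for n in('nest_l_seat','nest_t_seat'):
    for d in viewer.pinpoint(n,'wrist'): print(n,d['confidence'],c2w(ci,d['at']))
E
```

```text
t 33.02 tcp [ 440.1 -254.1   13.5] F [ 0.8  0.3 -0.6] g 46.0
 t 33.66 tcp [ 439.8 -253.9   13.2] F [-0.8 -0.1  2. ] g 9.9
 t 34.35 tcp [ 439.1 -253.4  109.3] F [ 0.2 -0.6 -0.4] g 9.8
 t 35.5 tcp [479.6  19.  169.2] F [ 0.6  0.  -0.6] g 9.8
 t 36.59 tcp [438.1 244.3 110.4] F [-0.4  0.  -0.5] g 9.5
nest_l_seat 0.9 [441.24862406 244.70209233  14.28379931]
nest_l_seat 0.54 [430.89575317 394.26916187   4.09705428]
nest_t_seat 0.91 [429.67371263 393.25802118   4.98823968]
```

View pics/r_b.png

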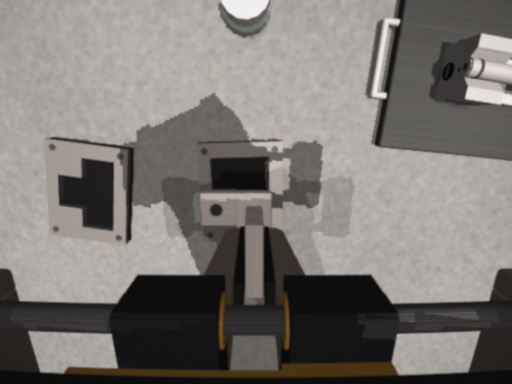

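```bash
python3 - <<'E'
from h import *
robot.servo_line([350,246,120],feed=180); robot.hold(.15); st()
ci,im=shot('s_b')
save(cv2.resize(im[30:230,150:350],None,fx=3,fy=3,interpolation=0),'s2.png')
im=np.load('shot_l_s.npy',allow_pickle=True).item()['im']
save(cv2.resize(im[165:255,120:225],None,fx=6,fy=6,interpolation=0),'s3.png')
E
```

```text
t 37.52 tcp [351.3 246.  120. ] F [-0.5  0.5 -1.4] g 9.9
```

View pics/s2.png

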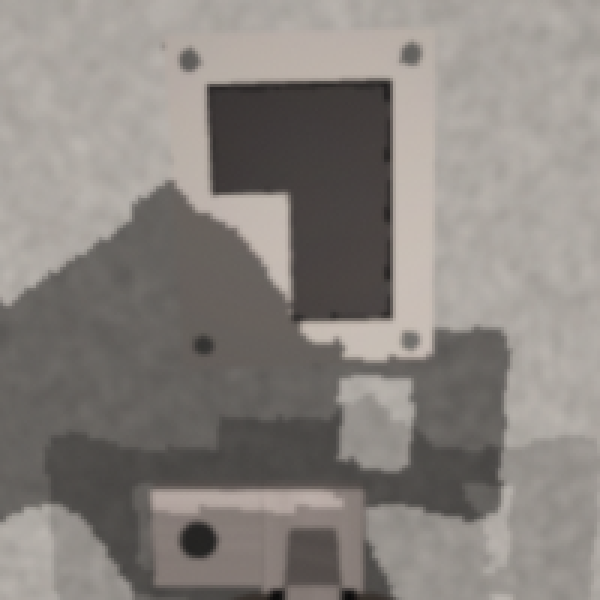

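View pics/s3.png

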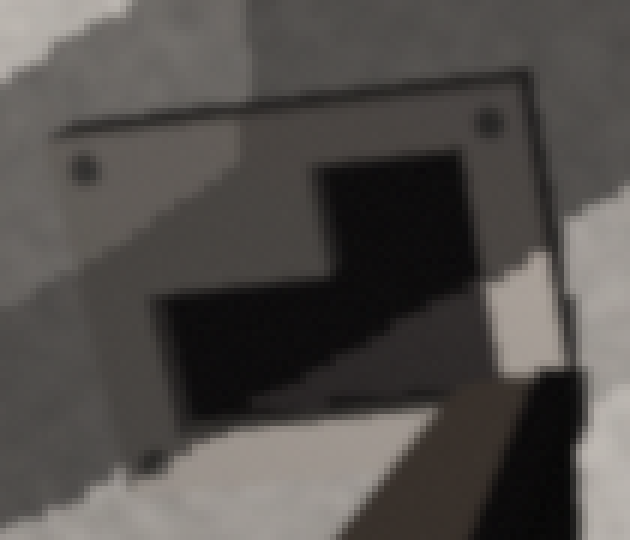

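```bash
python3 - <<'E'
from h import *
np.set_printoptions(precision=3,suppress=True)
ci=np.load('shot_s_b.npy',allow_pickle=True).item()['ci']
uv=np.array([[207,86],[391,80],[393,319],[294,321],[291,192],[211,194]])/3+[150,30]-.5
loc=np.array([[34.5,38.5,8],[34.5,-15.5,8],[-34.5,-15.5,8],[-34.5,15.5,8],[3.5,15.5,8],[3.5,38.5,8]],float)
for z in (6,None):
    r=least_squares(lambda p:(proj(ci,place(loc,p[0],p[1],p[3] if z is None else z,p[2]))-uv).ravel(),[437,246,0.1,6]);print(r.x,r.fun.round(1))
ci=np.load('shot_l_s.npy',allow_pickle=True).item()['ci']
uv=np.array([[462,150],[318,166],[335,276],[155,298],[183,425]])/6+[120,165]-.5
loc=np.array([[34.5,38.5,8],[3.5,38.5,8],[3.5,15.5,8],[-34.5,15.5,8],[-34.5,-15.5,8]],float)
r=least_squares(lambda p:(proj(ci,place(loc,p[0],p[1],6,p[2]))-uv).ravel(),[437,246,0.1]);print(r.x,r.fun.round(1))
print(-ci['R'].T@ci['t'])
E
```

```text
[442.919 245.825   0.117   6.   ] [-0.2 -0.7  0.5 -0.5  0.3  0.1 -0.2  0.4 -0.6  0.3  0.3  0.5]
[443.075 245.883   0.117   3.514] [ 0.  -0.3  0.2 -0.2 -0.  -0.2 -0.2 -0.  -0.6  0.3  0.6  0.4]
[443.868 246.381   0.103] [ 1.1 -0.2 -0.6 -0.2  0.  -0.2 -0.5 -0.8 -0.   1.5]
[541.135 374.995 349.1  ]
```

```bash
python3 - <<'E'
from h import *
np.set_printoptions(precision=1,suppress=True)
d=np.load('shot_s_b.npy',allow_pickle=True).item();ci=d['ci']
print(proj(ci,place(np.array([[30,34,-32],[30,-11,-32],[30,34,-24],[30,-11,-24.]]),351.3,246,120.0-13.3+32,-1.48+1.5708)), (np.array([[150,488],[363,488]])/3+[150,30]-.5))
overlay(d['im'],ci,'bracket',351.3,246,138.7,.091,(170,170,130,140),4,'s4.png')
E
```

```text
[[201.2 189.5]
 [271.  189.4]
 [199.  192.7]
 [271.7 192.6]] [[199.5 192.2]
 [270.5 192.2]]
```

View pics/s4.png

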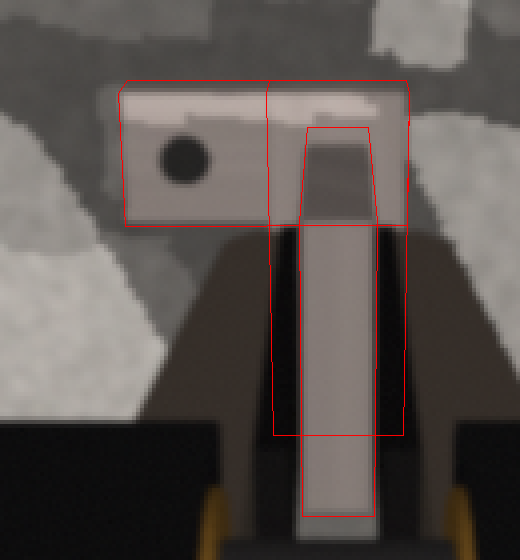

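```bash
python3 - <<'E'
from h import *
n=[443.0,245.9]; r=ori(.116-np.pi/2)
robot.servo_line([*n,60],feed=180,rotation=r); st()
robot.servo_line([*n,26],feed=90); st()
for z in (22,20.5,19.6,18.9,18.3,17.7):
    robot.servo_line([*n,z],feed=25); o=st()
    if o['contact_force'][2]>4: break
E
```

```text
t 38.34 tcp [442.3 245.8  59.9] F [-0.6 -0.4 -0.9] g 9.6
 t 38.87 tcp [442.8 246.   26.1] F [ 0.2 -0.3 -0.8] g 9.7
 t 39.17 tcp [443.1 245.9  22.2] F [ 0.1 -0.7 -0.5] g 9.7
 t 39.42 tcp [443.  245.8  20.5] F [ 0.1 -0.5 -1. ] g 9.7
 t 39.67 tcp [443.  245.9  19.5] F [ 0.3 -0.  -0.4] g 9.7
 t 39.92 tcp [443.1 246.   19.2] F [-1.5 -1.1  3.6] g 10.1
 t 40.17 tcp [443.1 246.   19.2] F [-2.2 -2.  11.1] g 10.1
```

Contact came at z=19.2, the expected seat height. Next I release, back off and check everything.

```bash
python3 - <<'E'
from h import *
grip(.4); st()
robot.servo_line([443,245.9,110],feed=180)
robot.servo_line([365,246,120],feed=180); robot.hold(.15); st()
ci,im=shot('u_b')
save(cv2.resize(im[20:250,150:350],None,fx=2.6,fy=2.6,interpolation=0),'u2.png')
robot.movep([555,30,200],ori(0)) ; robot.movep([480,-120,230],ori(0)); robot.hold(.3); st()
for c in('scene','side'): save(cv2.resize(viewer.read_camera(c),(800,600)),f'u_{c}.png')
ci,im=shot('u_w')
o=[];
for c in('scene','side'):
    im=viewer.read_camera(c); ci=viewer.camera_info(c); u=proj(ci,[562,31,40])[0].astype(int)
    o.append(cv2.resize(im[u[1]-35:u[1]+35,u[0]-40:u[0]+40],None,fx=5,fy=5,interpolation=0))
save(np.hstack(o),'u3.png')
E
```

```text
t 40.74 tcp [442.9 245.9  18.2] F [-0.6  0.1  0.6] g 36.8
 t 42.13 tcp [366.2 245.9 119.8] F [ 0.3 -0.1  1. ] g 37.0
 t 44.92 tcp [ 480.4 -118.8  229.6] F [-0.7 -0.6 -0.3] g 36.9
```

View pics/u2.png

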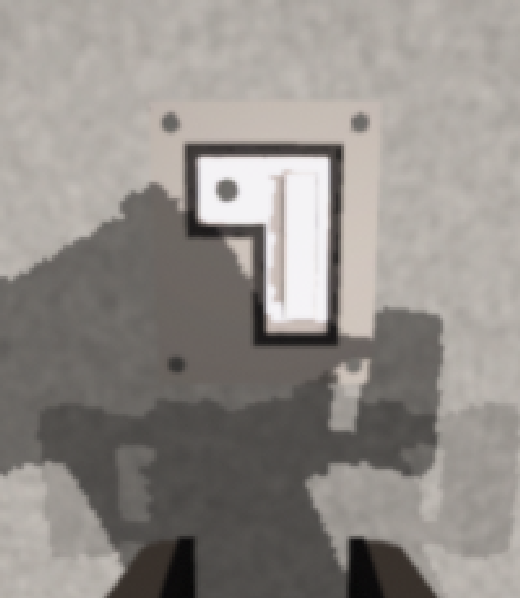

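View pics/u_side.png

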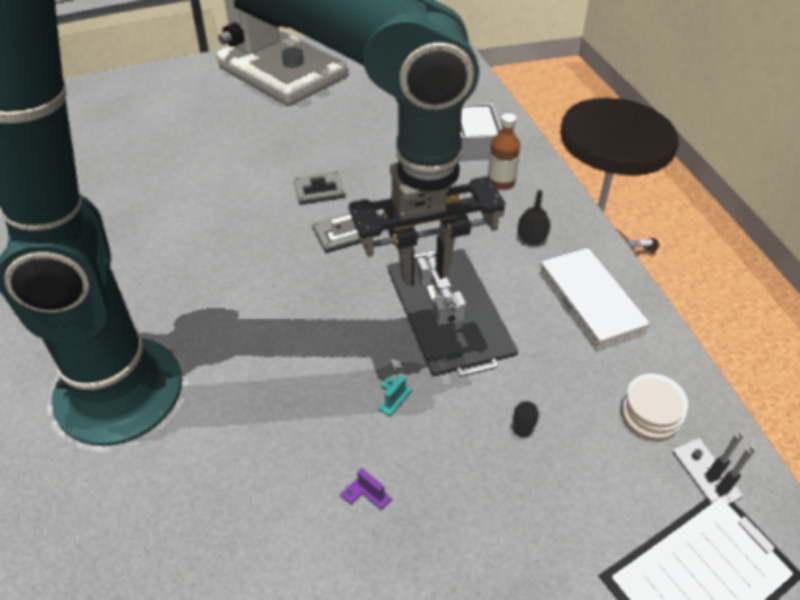

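View pics/u3.png

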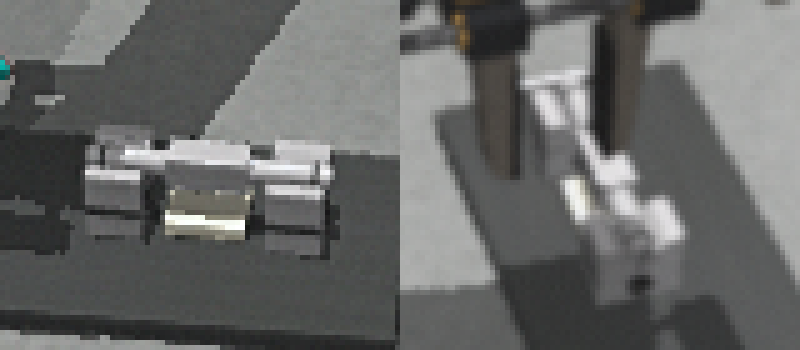

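View pics/u_w.png

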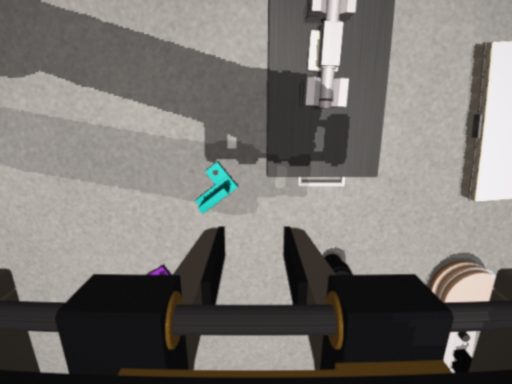

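```bash
python3 - <<'E'
from h import *
st(); robot.job_done()
E
```

```text
t 45.17 tcp [ 480.1 -119.8  229.9] F [-0.8  0.  -1.1] g 36.9
the job is handed in; nothing more can be done
```

The inspection setup is done in the order asked and was handed in at 45.2 s.

- **Loose V-block:** it stands to the right of the clamped one. The picture fits put it 95–97 mm centre to centre (gap about 65–67 mm), with 0.3 mm sideways offset and no measurable difference in yaw.
- **Tile and spindle:** the tile lies flat and square in the gap, and the spindle rests in both Vs. It touched down at the expected height. The scene picture shows the square middle and the tile each centred to about 1 mm.
- **Bracket:** the aluminium bracket is in the L nest. It met the floor at the expected height, and the wrist picture shows an even dark margin all round.
- **Left alone:** the robot did not touch the eyepiece, the jar, the T nest or the purple and turquoise look-alikes. The jar was not checked in the last pictures: it was hidden in the side view, and I did not look at the full scene picture.

**Checks that disagreed:** with the height left free, the fits gave different heights. The two V-blocks came out about 4 mm too high, and the held spindle about 4 mm too low. That left about 2 mm of doubt in the gap and in where the spindle sat in the gripper. The contact heights and the other cameras agreed with the expected positions. No check failed. The highest contact force I read was about 11 N, when the bracket seated.

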